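Square up the pile of abrasive blocks

TASK

The grey abrasive blocks are to be put together as one tidy pile. Take the solder spool off the two that are already stacked and stand it upright on the table, clear of the pile; then set the third block down, without dropping it, on top of the two, the same way round and flush with them on all sides. Leave the pile where it is, still neatly stacked, and do not disturb the other things on the table.

Things in the scene. Friction and masses are not known exactly. Their poses are not given: they have to be found in the camera images.
- block_bottom: dark grey rectangular abrasive block, 58 (its x) x 90 (its y) x 26 (its z) mm, 0.2 kg; origin at the centre of its underside, z up; the lower block of the pile of two, lying on the table
- block_middle: dark grey rectangular abrasive block, 58 (its x) x 90 (its y) x 26 (its z) mm, 0.2 kg; origin at the centre of its underside, z up; the upper block of the pile of two, lying flush on the lower one; the spool stands on it
- block_loose: dark grey rectangular abrasive block, 58 (its x) x 90 (its y) x 26 (its z) mm, 0.2 kg; origin at the centre of its underside, z up; the third block, lying by itself on the table
- spool: spool of bare solder wire with pale flanges, standing upright on the pile at the start: 42 mm across, 45 mm high, 0.18 kg, with a short wire end that sticks out about 15 mm on its +x side and touches nothing; origin on the underside, 8 mm to the +x side of the spool's axis, z up
- spool_axis (a point): the point where the spool's own axis meets its underside (the centre of its round foot); z runs up the axis
- tape_ring: bystander: lilac roll of tape lying flat, 65 mm across, 18 mm high; origin at the centre of its underside
- eraser: bystander: small white and blue eraser, 21 x 42 x 12 mm; origin at the centre of its underside
- pen_1: bystander: thin green pencil, 117 mm long along its y, 7 mm thick; origin at its middle, underside
- pliers: bystander: pliers with black grips, 166 (x) x 56 (y) x 16 mm; origin at their middle, underside
- flux_bottle: bystander: small bottle with a red pointed cap, standing, 38 mm across, 94 mm high; origin at the centre of its underside
- cutter: bystander: brass-coloured glass cutter lying down, 126 mm long along its y, 14 mm thick; origin at its middle, underside
- strip: fixed: white power strip, 58 (x) x 269 (y) x 48 mm, along the table's far right edge; origin at the centre of its underside
- mug: fixed: glass tea mug with a spoon standing in it, 83 x 117 x 162 mm, at the back on the left; origin at the centre of its underside
- iron_stand: fixed: soldering-iron stand, 154 (x) x 66 (y) x 87 mm, at the right near the robot; origin at the centre of its underside
Things that resemble listed ones, but are neither listed nor needed, are in the scene too. There is more than one size of the spool; the one meant has the size given above.

How it is judged:
At the end, for the whole second after the job is handed in: Third block flat on the middle one, centres within 8 mm, parallel within 0.12 rad; middle flat on bottom within 6 mm, 0.12 rad; bottom block within 20 mm of its start; spool upright on the table, axis over 80 mm from the bottom block's centre; all at rest (horizontal distance between block_loose and block_middle below 0.008 m and angle between the x axis of block_loose and the x axis of block_middle, either way round below 0.12 rad and angle between each of block_loose, block_middle, block_bottom's own z axis and vertical below 0.06 rad and height (world z) of block_loose between 0.047 and 0.057 m and horizontal distance between block_middle and block_bottom below 0.006 m and angle between the x axis of block_middle and the x axis of block_bottom, either way round below 0.12 rad and height (world z) of block_middle between 0.021 and 0.031 m and distance of block_bottom from where it was at the start of the episode below 0.02 m and height (world z) of block_bottom below 0.005 m and height (world z) of spool_axis between -0.006 and 0.006 m and angle between spool's own z axis and vertical below 0.1 rad and horizontal distance between spool_axis and block_bottom above 0.08 m and linear speed of each of block_loose, block_middle, spool below 0.02 m/s); the robot touches nothing.
It fails at once if another thing on the table is pushed more than 2 cm or tipped (distance of any of tape_ring, eraser, pen_1, pliers, flux_bottle, cutter from where it was at the start of the episode above 0.02 m or angle between flux_bottle's own z axis and vertical above 0.4 rad).
It fails at once if the third block is dropped or thrown (faster than 0.7 m/s out of the fingers, a fall of about 25 mm) (contact force between block_loose and the fingers below 0.01 N and linear speed of block_loose above 0.7 m/s).
It fails at once if the spool is dropped or thrown (faster than 0.7 m/s out of the fingers, a fall of about 25 mm) (contact force between spool and the fingers below 0.01 N and linear speed of spool above 0.7 m/s).
It also fails if it takes over 54 s, if anything falls off the work surface, if the arm or the gripper's body presses on something with over 40 N, if the wrist force passes 120 N, or if a joint passes its speed limit or range.

ROBOT

A 6-joint arm with a two-finger parallel gripper is mounted at the origin on the work surface; the furniture and walls round the work are solid. World frame = base frame: x ahead of the robot, y to its left, z up, the work surface at z = 0. Lengths are in m, angles in rad, forces in N, time in s.
With the tool pointing down it reaches from about 0.35 to 0.775 m from the base axis. Payload 7.3 kg.
Tool frame: the origin (TCP) lies at the very end of the fingers, on their centre line; the grasp point (between the pads) lies 19 mm behind it; z points along the fingers, y is the line along which they close (so a half turn about z gives the same grasp; the last joint's range is limited). The gripper opens to 92 mm and grips with 3 to 60 N. Pads are 19 mm wide; open, the fingers measure 130 mm over their backs; the gripper's body (75 mm by 190 mm) begins 47 mm behind the grasp point.
Start: joints at [-1.263, 0.342, 1.524, -0, 1.275, -0.146], TCP at [0.23, -0.472, 0.227] pointing down, gripper open.
Joint ranges: [-2.53, 2.53], [-0.77, 2.02], [0.04, 2.7], [-1, 4.14], [0.28, 2.66], [-3.11, 3.11]. Speed limits (rad/s): [2.57, 2.57, 3.14, 3.14, 3.14, 3.14].

INTERFACE

Orientations are given as [roll, pitch, yaw] about the fixed x, y, z axes, in that order (R = Rz(yaw) Ry(pitch) Rx(roll)).
In Python, from cell import telemetry, eyes, job gives the robot as it stands.
- The arm moves only by the tool apply_moves, never from a script. Its arguments are lists of equal length, an entry for each row: "delta_pos": the shift along the world's x, y, z each as a share of 0.4 m, from -1 to 1, a list of three; "dr": the turn, a rotation vector about the world's x, y, z each as a share of 0.5 rad, from -1 to 1, a list of three; "jaw": the opening, from 0 (shut) to 1 (fully open). A call has 1 to 8 rows; each row is the pose to reach, as a shift and turn from the pose commanded when the call began; what a row does not reach only later rows make up. A row lasts 1/12 s, in which the tool goes at most 41.7 mm and 7.16 degrees, less where a joint would pass 70% of its speed; a pose out of reach is approached as far as the arm can. A call with a number of a shift or a turn outside -1 to 1 is refused whole. A call with a gripper value outside its range is refused whole. The fingers move at their own pace and stop on an object; "force" is the grip in N (left out, the last holds). Time passes only in rows, so rows that repeat a pose let the fingers close. It gives the time, the measured TCP pose, the force, the opening and the grip force at its end, in the units of the state.
- telemetry.observe(): the state, without advancing time (a new reading comes with each control period).
- eyes.read_camera(name): name is "scene" or "top" or "wrist"; returns the picture (420x560x3 uint8, red, green, blue); there is no depth.
- eyes.camera_model(name): a dict with "vertical_fov" (degrees; the focal length in pixels is half the picture's height over the tangent of half this angle, whatever the lens; pixels are square), "cx", "cy" (the principal point, pixels), "rvec" (rotation vector, rad) and "tvec" (3), from world to camera coordinates, as OpenCV has them; the wrist camera has in their place "hand_eye" (4x4, takes a point from camera to tool coordinates, whose origin is the TCP and whose axes are the flange's). Camera axes: x right, y down, z forward; pixel columns grow to the right and rows downward; lengths in m; the calibration is good to about 2 mm. The wrist camera is an equidistant fisheye: a pixel r from the principal point sees the ray r / f radians off the axis. A picture is of the moment at which its call begins: read the wrist's pose just before it. camera_model takes no time and is no camera call.
- job.hand_in(): hands the job in; it is judged then, once.
The state is a dict: "time": time; "qpos": joint angles; "qvel": joint speeds; "joint_efforts": joint torques, N m; "tool_pos": TCP position; "tool_rot": TCP orientation; "contact_force": force on the tool from outside, world axes, zero at the start; "torque": the same for the moment, N m; "opening": finger opening in m; "grip_force": force on a finger pad.
Only numpy, scipy, OpenCV 4.12 (cv2) and the standard library are available. Lean on these libraries where they do the work, as an engineer would, in place of code of your own. Each camera call takes 0.05 s, during which the arm holds its last target. There are 200 camera calls.

## Working session

There is one attempt and no reset: what is moved stays moved. The work goes in short steps, Python scripts to look and compute and a tool call to move; the robot and the scene stay as the last step left them, time stands still between calls to the robot, and variables do not carry over. Pictures are saved under pics/ and viewed, at most 10 in all, crops included, and the job is handed in when it is done.

Besides the shell and the picture viewer there is one more tool, called as name(argument=value, ...) on one line, values as JSON. apply_moves: Moves the arm, as the interface text tells. Its arguments: {"type":"object","properties":{"delta_pos":{"type":"array"},"dr":{"type":"array"},"jaw":{"type":"array"},"force":{"type":"number"}},"required":["delta_pos","dr","jaw"]}

```bash
mkdir -p pics; ls
cat > h.py <<'E'
import numpy as np, cv2
from cell import telemetry, eyes, job
def snap(n,f):
    im=eyes.read_camera(n); cv2.imwrite('pics/'+f+'.png',im[:,:,::-1]); return im
def cam(n):
    m=eyes.camera_model(n); f=210/np.tan(np.radians(m['vertical_fov'])/2); return m,f
def ray(n,u,v):
    m,f=cam(n); R=cv2.Rodrigues(np.array(m['rvec'],float))[0]; t=np.array(m['tvec'],float).ravel()
    d=R.T@np.array([(u-m['cx'])/f,(v-m['cy'])/f,1]); return -R.T@t,d
def atz(n,u,v,z):
    c,d=ray(n,u,v); return c+d*(z-c[2])/d[2]
def tri(a,b):
    (c1,d1),(c2,d2)=ray(*a),ray(*b)
    d1=d1/np.linalg.norm(d1); d2=d2/np.linalg.norm(d2)
    s=np.linalg.lstsq(np.stack([d1,-d2],1),c2-c1,rcond=None)[0]
    p,q=c1+s[0]*d1,c2+s[1]*d2; return (p+q)/2,np.linalg.norm(p-q)
def proj(n,P):
    m,f=cam(n); R=cv2.Rodrigues(np.array(m['rvec'],float))[0]
    p=(R@np.array(P,float).T).T+np.array(m['tvec'],float).ravel(); return np.c_[p[:,0]/p[:,2]*f+m['cx'],p[:,1]/p[:,2]*f+m['cy']]
E
python3 - <<'E'
from h import *
np.set_printoptions(precision=4,suppress=True)
for n in('scene','top'):
    im=snap(n,n+'0'); print(eyes.camera_model(n))
    cv2.imwrite(f'pics/{n}0b.png',cv2.resize(im[:,:,::-1],(800,600),interpolation=cv2.INTER_CUBIC))
print(telemetry.observe())
E
```

```text
pics
{'vertical_fov': 55.98294565951179, 'cx': 280.7643743834499, 'cy': 214.2077170549326, 'rvec': array([ 1.2028, -2.2141,  1.07  ]), 'tvec': array([0.2063, 0.3014, 0.8349])}
{'vertical_fov': 45.02287480550536, 'cx': 281.7918324847982, 'cy': 213.5752622050519, 'rvec': array([ 2.1639, -2.16  ,  0.1435]), 'tvec': array([-0.0462,  0.4358,  1.5407])}
{'time': 0.1, 'qpos': array([-1.263 ,  0.3426,  1.5249, -0.    ,  1.2754, -0.146 ]), 'qvel': array([-0.0003, -0.0014, -0.0027, -0.0014,  0.0011, -0.0005]), 'joint_efforts': array([  0.0019, -43.2002, -24.4695,   0.0719,   0.0527,  -0.0001]), 'tool_pos': array([ 0.2301, -0.4715,  0.2261]), 'tool_rot': array([-3.1403, -0.0002,  0.4538]), 'contact_force': array([0.7954, 0.2212, 0.0056]), 'torque': array([-0.026 , -0.0244, -0.038 ]), 'grip_force': 0.0, 'opening': 0.09182121575210933}
```

View pics/scene0b.png

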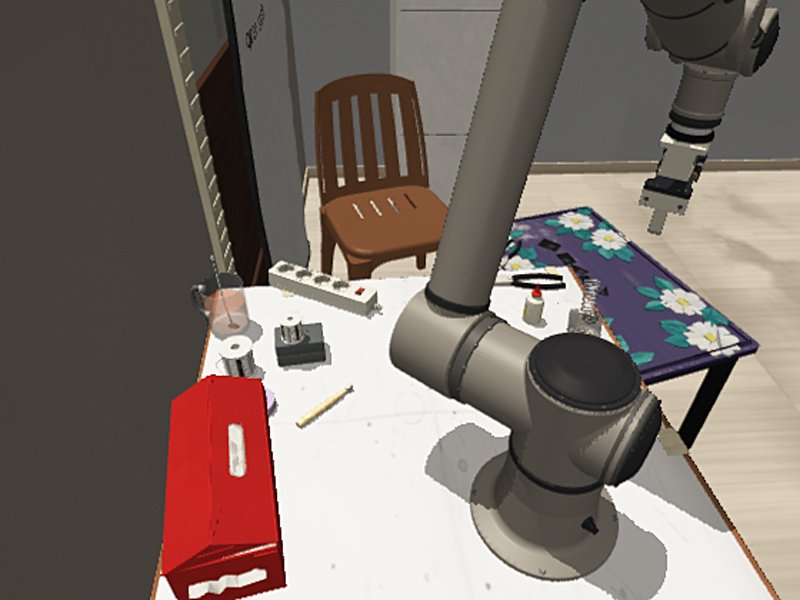

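View pics/top0b.png

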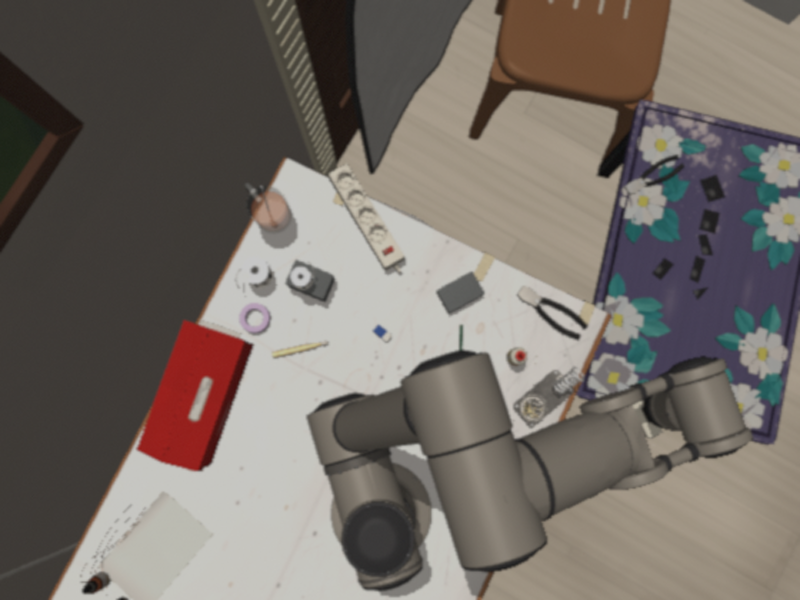

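The scene view shows the pile at about (300,345) with a spool on it at (292,327) and another spool on the table at (237,357), both in 800x600 pixels. The top view shows the pile at (310,281), the table spool at (258,274), the loose block at (460,292), the tape ring at (255,318), the eraser at (382,333) and the cutter at (300,349). Two spools could be the one meant. The task's one stands on the pile, so I'll check its size in a crop.

Run:
```python
from h import *
a=cv2.imread('pics/scene0.png')[195:285,140:240]; b=cv2.imread('pics/top0.png')[170:245,160:260]
c=cv2.imread('pics/top0.png')[180:230,290:350]
z=lambda i,k:cv2.resize(i,None,fx=k,fy=k,interpolation=cv2.INTER_CUBIC)
o=np.zeros((600,800,3),np.uint8)
o[:360,:400]=z(a,4);o[:300,400:]=z(b,4);o[300:550,400:700]=z(c,5)
cv2.imwrite('pics/crop0.png',o)
```

```text
(no output)
```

View pics/crop0.png

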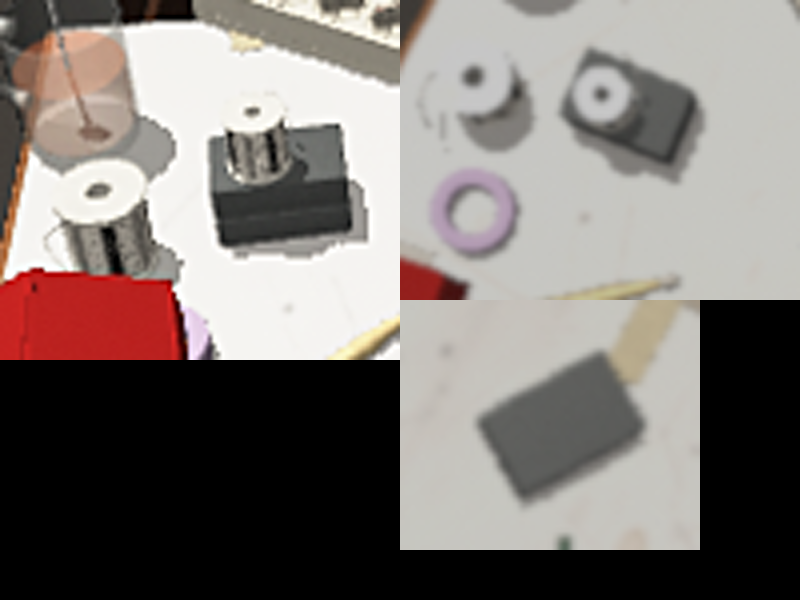

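The crop shows the smaller spool on the pile, its hole at scene (203,222.7) and top (210.5,193.7), with a visibly larger one on the table. Next I triangulate.

Run:
```python
from h import *
np.set_printoptions(precision=4,suppress=True)
print('spooltop',tri(('scene',202.6,222.4),('top',210.2,193.4)))
print('decoy',tri(('scene',164.2,242.2),('top',178.2,188.7)))
print('cornerA',tri(('scene',225.,226.),('top',233.7,194)))
print('cornerB',tri(('scene',227.4,240.4),('top',227.7,210.5)))
def rect(p,z):
    P=np.array([atz('top',u-.4,v-.4,z) for u,v in p]);print(P[:,:2].tolist(),'c',P.mean(0))
    print('sides',[np.linalg.norm(P[i]-P[(i+1)%4]) for i in range(4)])
    for i in range(4):
        d=P[(i+1)%4]-P[i];print('ang',np.degrees(np.arctan2(d[1],d[0])))
rect([(207.5,182.5),(234,194.25),(228,210.75),(200.75,197.5)],.052)
rect([(331,190),(339,205),(314.8,220),(305.6,204.8)],.026)
for n,u,v in [('tape',178.5,223),('eraser',267,233),('cutter',210,245),('mug',190,147),('strip',257,152),('red',172,235),('bottle',362,250),('cutend',229,241),('cutL',191,248),('redcorner',175,240),('redtop',130,226)]: print(n,atz('top',u,v,.01))
m=eyes.camera_model('wrist');print(m)
```

```text
spooltop (array([0.4866, 0.1677, 0.102 ]), np.float64(0.0015064754858488856))
decoy (array([0.5061, 0.2689, 0.0683]), np.float64(0.0009939101101974362))
cornerA (array([0.4932, 0.1031, 0.0554]), np.float64(0.0035287980637490027))
cornerB (array([0.4433, 0.1216, 0.05  ]), np.float64(0.004324930440179551))
[[0.529482939666089, 0.18384269199534406], [0.49324973320091287, 0.10223940618111246], [0.44234168388997763, 0.11983229968504322], [0.48292706446860445, 0.20352063312807955]] c [0.487  0.1524 0.052 ]
sides [np.float64(0.08928572957884842), np.float64(0.05386222597038914), np.float64(0.09301026970816079), np.float64(0.05054375216213331)]
ang -113.94201140200411
ang 160.93578376780343
ang 64.12853316863124
ang -22.91249907943706
[[0.511744109898183, -0.1974774179505444], [0.4645787296404504, -0.2218510021578427], [0.41752058664327774, -0.14630714469769301], [0.46494256362947084, -0.11804260896627497]] c [ 0.4647 -0.1709  0.026 ]
sides [np.float64(0.05309090978657996), np.float64(0.08900192819429117), np.float64(0.05520623045808902), np.float64(0.0921969284277398)]
ang -152.67150227886685
ang 121.91980256502944
ang 30.795867016941166
ang -59.49418067716626
tape [0.4077 0.2762 0.01  ]
eraser [0.377  0.0004 0.01  ]
cutter [0.3393 0.1769 0.01  ]
mug [0.6503 0.2461 0.01  ]
strip [0.6348 0.0334 0.01  ]
red [0.3702 0.2954 0.01  ]
bottle [ 0.3247 -0.2948  0.01  ]
cutend [0.3519 0.1183 0.01  ]
cutL [0.3299 0.2355 0.01  ]
redcorner [0.3547 0.2857 0.01  ]
redtop [0.398  0.4265 0.01  ]
{'vertical_fov': 65.70646984690485, 'cx': 271.8438708947797, 'cy': 207.01129798112834, 'hand_eye': array([[ 0.0006, -0.9647, -0.2633,  0.0688],
       [ 1.    ,  0.0006,  0.0003,  0.    ],
       [-0.0002, -0.2633,  0.9647, -0.1573],
       [ 0.    ,  0.    ,  0.    ,  1.    ]])}
```

apply_moves(delta_pos=[[0.3,0.375,0],[0.3,0.375,0],[0.3,0.375,0],[0.3,0.375,0],[0.3,0.375,0],[0.3,0.375,0]], dr=[[0,0,0.9],[0,0,0.9],[0,0,0.9],[0,0,0.9],[0,0,0.9],[0,0,0.9]], jaw=[1,1,1,1,1,1])

```text
time: 0.6
tool_pos: [0.3523, -0.3179, 0.2266]
tool_rot: [-3.141, -0.002, 0.908]
contact_force: [-0.3, -0.5, -0.0]
opening: 0.0918
grip_force: 0.0
```

apply_moves(delta_pos=[[0.29,0.375,0],[0.29,0.375,0],[0.29,0.375,0],[0.29,0.375,0],[0.29,0.375,0],[0.29,0.375,0],[0.29,0.375,0],[0.29,0.375,0]], dr=[[0,0,0.9],[0,0,0.9],[0,0,0.9],[0,0,0.9],[0,0,0.9],[0,0,0.9],[0,0,0.9],[0,0,0.9]], jaw=[1,1,1,1,1,1,1,1])

```text
time: 1.27
tool_pos: [0.4657, -0.1725, 0.2264]
tool_rot: [-3.141, 0.0, 1.354]
contact_force: [0.4, -1.2, -0.1]
opening: 0.0922
grip_force: 0.0
```

```bash
cat >> h.py <<'E'
import json
from scipy.spatial.transform import Rotation as Ro
def wsnap(f):
    s=telemetry.observe(); snap('wrist',f); json.dump([list(s['tool_pos']),list(s['tool_rot'])],open(f'pics/{f}.json','w'))
def wray(f,u,v):
    p,r=json.load(open(f'pics/{f}.json')); m,fo=cam('wrist'); R=Ro.from_euler('xyz',r).as_matrix(); H=np.array(m['hand_eye'])
    x,y=u-m['cx'],v-m['cy']; q=np.hypot(x,y); t=q/fo; d=np.array([x/q*np.sin(t),y/q*np.sin(t),np.cos(t)])
    return R@H[:3,3]+p, R@H[:3,:3]@d
def watz(f,u,v,z):
    c,d=wray(f,u,v); return c+d*(z-c[2])/d[2]
def wtri(a,b):
    (c1,d1),(c2,d2)=wray(*a),wray(*b); s=np.linalg.lstsq(np.stack([d1,-d2],1),c2-c1,rcond=None)[0]
    p,q=c1+s[0]*d1,c2+s[1]*d2; return (p+q)/2,np.linalg.norm(p-q)
E
python3 - <<'E'
from h import *
wsnap('w1')
E
```

apply_moves(delta_pos=[[-0.05,0.2,0],[-0.05,0.2,0],[-0.05,0.2,0],[-0.05,0.2,0]], dr=[[0,0,0],[0,0,0],[0,0,0],[0,0,0]], jaw=[1,1,1,1])

```text
time: 1.65
tool_pos: [0.4454, -0.0916, 0.227]
tool_rot: [3.141, 0.0, 1.354]
contact_force: [0.8, -0.6, 0.1]
opening: 0.0915
grip_force: 0.0
```

Run:
```python
from h import *
wsnap('w2')
```

apply_moves(delta_pos=[[0.0,0.4,0],[0.0,0.4,0],[0.0,0.4,0],[0.0,0.4,0],[0.0,0.4,0],[0.0,0.4,0]], dr=[[0,0,0],[0,0,0],[0,0,0],[0,0,0],[0,0,0],[0,0,0]], jaw=[1,1,1,1,1,1])

```text
time: 2.2
tool_pos: [0.4467, 0.0681, 0.2267]
tool_rot: [3.141, 0.0, 1.355]
contact_force: [0.7, -0.7, 0.8]
opening: 0.0918
grip_force: 0.0
```

Run:
```python
from h import *
wsnap('w3')
```

apply_moves(delta_pos=[[0.07,0.2,0],[0.07,0.2,0],[0.07,0.2,0],[0.07,0.2,0],[0.07,0.2,0]], dr=[[0,0,0],[0,0,0],[0,0,0],[0,0,0],[0,0,0]], jaw=[1,1,1,1,1])

```text
time: 2.67
tool_pos: [0.4745, 0.1463, 0.2263]
tool_rot: [-3.141, 0.001, 1.352]
contact_force: [0.1, 0.2, -0.1]
opening: 0.0916
grip_force: 0.0
```

Run:
```python
from h import *
wsnap('w4')
r=lambda f:cv2.resize(cv2.imread(f'pics/{f}.png'),(400,300),interpolation=cv2.INTER_AREA)
cv2.imwrite('pics/m1.png',np.vstack([np.hstack([r('w1'),r('w2')]),np.hstack([r('w3'),r('w4')])]))
```

```text
(no output)
```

View pics/m1.png

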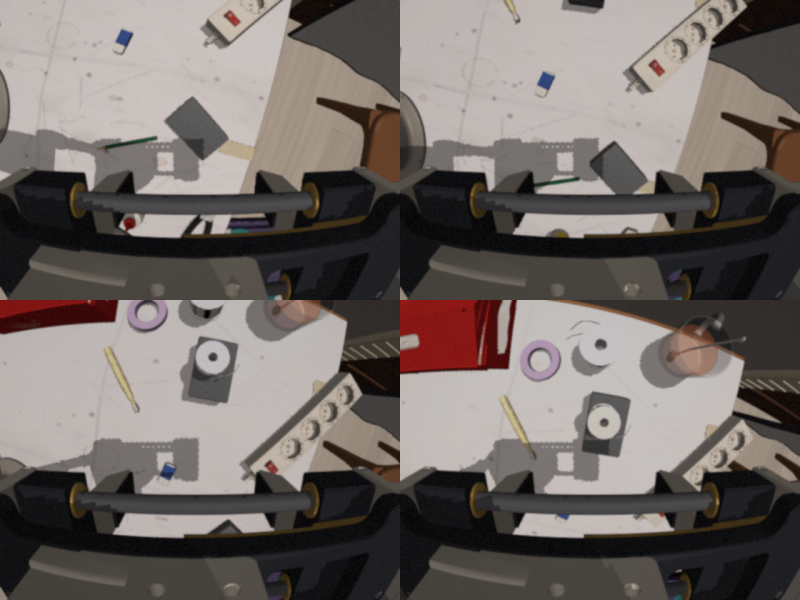

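The mosaic (four wrist views at 400x300 each) shows the loose block at (196,128) in w1 and (220,168) in w2, and the pile with its spool at (213,70) in w3 and (206,122) in w4. The spool's wire seems to stick out at the lower right. I'll enlarge these four.

Run:
```python
from h import *
o=[]
for f,x,y in [('w1',224,129),('w2',258,185),('w3',248,48),('w4',238,121)]:
    o.append(cv2.resize(cv2.imread(f'pics/{f}.png')[y:y+100,x:x+100],(300,300),interpolation=cv2.INTER_CUBIC))
cv2.imwrite('pics/m2.png',np.vstack([np.hstack(o[:2]),np.hstack(o[2:])]))
```

```text
(no output)
```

View pics/m2.png

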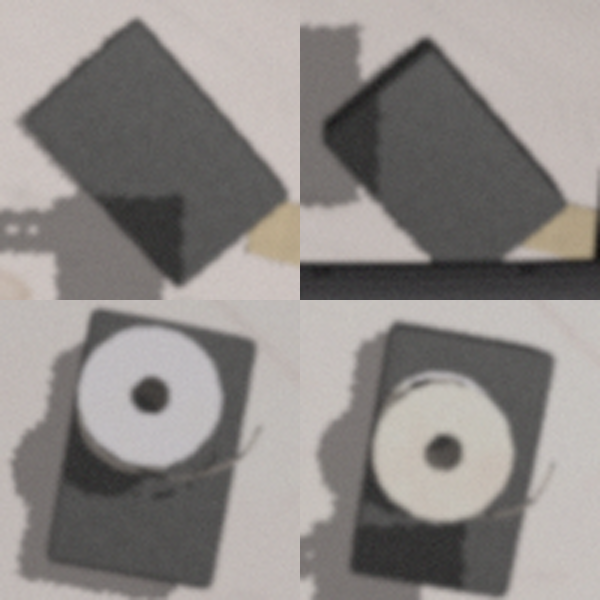

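The crops show the spool's flange centre at (150,396) in w3 and (443,451) in w4. Its wire tip points image-right at (552,463) in w4, so I'll close along the image vertical, tilted away from the wire. The block corners are clear.

Run:
```python
from h import *
np.set_printoptions(precision=4,suppress=True)
off={'w1':(224,129),'w2':(258,185),'w3':(248,48),'w4':(238,121)}
F=lambda f,x,y:(f,off[f][0]+(x+.5)/3-.5,off[f][1]+(y+.5)/3-.5)
print('spool',wtri(F('w3',150,96),F('w4',143,151)))
print('wiretip',wtri(F('w3',260,128),F('w4',252,163)))
P3=[(93,10),(256,45),(212,288),(48,260)];P4=[(97,23),(254,52),(208,296),(52,270)]
print('pile',[wtri(F('w3',*a),F('w4',*b)) for a,b in zip(P3,P4)])
print('loose',[wtri(F('w1',*a),F('w2',*b)) for a,b in [((137,17),(135,50)),((290,193),(265,207)),((18,121),(28,140))]])
def rect(f,p,z):
    P=np.array([watz(*F(f,*q),z) for q in p]);c,wh,a=cv2.minAreaRect(P[:,:2].astype(np.float32)*1000)
    print(f,'c',P.mean(0),c,wh,a)
    d=[P[(i+1)%4]-P[i] for i in range(4)];print([np.degrees(np.arctan2(e[1],e[0])) for e in d])
rect('w3',P3,.052);rect('w4',P4,.052)
rect('w1',[(137,17),(290,193),(182,287),(18,121)],.026)
for z in(0,.1):print('redcorner',watz('w4',157,98,z),watz('w4',165,2,z))
```

```text
spool (array([0.4901, 0.1673, 0.0941]), np.float64(5.7536935554574856e-05))
wiretip (array([0.524 , 0.153 , 0.0754]), np.float64(0.0003732275262681679))
pile [(array([0.4836, 0.2067, 0.0425]), np.float64(0.0015697040488687833)), (array([0.5367, 0.1848, 0.0385]), np.float64(0.00043979860621601107)), (array([0.5024, 0.1027, 0.0471]), np.float64(0.00019242993076197735)), (array([0.449 , 0.1236, 0.0439]), np.float64(0.0004144124466200911))]
loose [(array([ 0.4734, -0.1185,  0.0318]), np.float64(0.00031773324999528175)), (array([ 0.5145, -0.1953,  0.0273]), np.float64(0.0018159397321867484)), (array([ 0.4247, -0.1452,  0.0323]), np.float64(0.004285760184862339))]
w3 c [0.4917 0.1538 0.052 ] (491.8540954589844, 153.76971435546875) (87.47984313964844, 56.62763214111328) 67.7271728515625
[np.float64(-23.204646773125134), np.float64(-112.00731514827237), np.float64(158.40926334302202), np.float64(67.7271793522369)]
w4 c [0.4929 0.1557 0.052 ] (492.962890625, 155.64700317382812) (87.89982604980469, 56.4467658996582) 67.61695861816406
[np.float64(-22.373609012281403), np.float64(-111.55247530368061), np.float64(157.61697015412813), np.float64(67.00711886094632)]
w1 c [ 0.4696 -0.171   0.026 ] (468.8836669921875, -171.59469604492188) (58.570701599121094, 89.29945373535156) 28.912885665893555
[np.float64(-61.08710471732813), np.float64(-149.8349360825763), np.float64(121.11178588278622), np.float64(28.406232089053578)]
redcorner [0.3594 0.2753 0.    ] [0.394  0.3943 0.    ]
redcorner [0.393  0.2595 0.1   ] [0.4185 0.3475 0.1   ]
```

apply_moves(delta_pos=[[0.04,0.05,0],[0.04,0.05,0],[0.04,0.05,0],[0.04,0.05,0],[0.04,0.05,0]], dr=[[0,0,0.9],[0,0,0.9],[0,0,0.9],[0,0,0.9],[0,0,0.9]], jaw=[0.68,0.68,0.68,0.68,0.68])

```text
time: 3.13
tool_pos: [0.4903, 0.1662, 0.2268]
tool_rot: [-3.141, 0.0, 1.804]
contact_force: [0.1, 0.5, 0.5]
opening: 0.0643
grip_force: 0.0
```

apply_moves(delta_pos=[[0,0,0],[0,0,0],[0,0,0],[0,0,0],[0,0,0]], dr=[[0,0,0.9],[0,0,0.9],[0,0,0.9],[0,0,0.9],[0,0,0.9]], jaw=[0.68,0.68,0.68,0.68,0.68])

```text
time: 3.55
tool_pos: [0.4902, 0.1667, 0.2269]
tool_rot: [3.142, 0.0, 2.252]
contact_force: [-0.1, 0.0, 0.5]
opening: 0.0625
grip_force: 0.0
```

apply_moves(delta_pos=[[0,0,0],[0,0,0],[0,0,-0.2],[0,0,-0.2],[0,0,-0.2],[0,0,-0.2],[0,0,-0.2]], dr=[[0,0,0.64],[0,0,0.64],[0,0,0.64],[0,0,0.64],[0,0,0.64],[0,0,0.64],[0,0,0.64]], jaw=[0.68,0.68,0.68,0.68,0.68,0.68,0.68])

```text
time: 4.13
tool_pos: [0.4913, 0.1679, 0.1486]
tool_rot: [3.14, 0.002, 2.571]
contact_force: [0.6, 0.8, 0.7]
opening: 0.0626
grip_force: 0.0
```

apply_moves(delta_pos=[[0,0,-0.05],[0,0,-0.1],[0,0,-0.15],[0,0,-0.19],[0,0,-0.217],[0,0,-0.217],[0,0,-0.217]], dr=[[0,0,0],[0,0,0],[0,0,0],[0,0,0],[0,0,0],[0,0,0],[0,0,0]], jaw=[0.68,0.68,0.68,0.68,0.68,0.68,0.68], force=15)

```text
time: 4.72
tool_pos: [0.4916, 0.1683, 0.0617]
tool_rot: [3.14, 0.002, 2.573]
contact_force: [0.2, 0.0, -0.8]
opening: 0.0621
grip_force: 0.0
```

apply_moves(delta_pos=[[0,0,0],[0,0,0],[0,0,0],[0,0,0],[0,0,0],[0,0,0],[0,0,0],[0,0,0]], dr=[[0,0,0],[0,0,0],[0,0,0],[0,0,0],[0,0,0],[0,0,0],[0,0,0],[0,0,0]], jaw=[0.6,0.55,0.5,0.45,0.4,0.35,0.35,0.35], force=15)

```text
time: 5.38
tool_pos: [0.4906, 0.1682, 0.0606]
tool_rot: [3.141, 0.001, 2.574]
contact_force: [-0.9, 0.9, 5.6]
opening: 0.0417
grip_force: 15.0
```

apply_moves(delta_pos=[[0,0,0.01],[0,0,0.03],[0,0,0.07],[0,0,0.12],[0,0,0.15],[0,0,0.15]], dr=[[0,0,0],[0,0,0],[0,0,0],[0,0,0],[0,0,0],[0,0,0]], jaw=[0.35,0.35,0.35,0.35,0.35,0.35])

```text
time: 5.88
tool_pos: [0.4916, 0.1684, 0.1227]
tool_rot: [3.138, 0.004, 2.574]
contact_force: [1.1, 0.9, -2.0]
opening: 0.0416
grip_force: 15.0
```

apply_moves(delta_pos=[[-0.01,-0.04,0],[-0.025,-0.11,0],[-0.045,-0.19,0],[-0.06,-0.27,0],[-0.07,-0.31,0],[-0.077,-0.333,0],[-0.077,-0.333,0],[-0.077,-0.333,0]], dr=[[0,0,0],[0,0,0],[0,0,0],[0,0,0],[0,0,0],[0,0,0],[0,0,0],[0,0,0]], jaw=[0.35,0.35,0.35,0.35,0.35,0.35,0.35,0.35])

```text
time: 6.55
tool_pos: [0.4594, 0.0352, 0.1197]
tool_rot: [3.141, -0.0, 2.573]
contact_force: [-0.9, 0.7, -1.0]
opening: 0.0416
grip_force: 15.0
```

Run:
```python
from h import *
a=snap('scene','s1')[195:295,140:290,::-1]; b=snap('top','t1')[160:260,160:310,::-1]
cv2.imwrite('pics/m3.png',np.vstack([cv2.resize(i,(450,300),interpolation=cv2.INTER_CUBIC) for i in (a,b)]))
s=telemetry.observe();print(s['tool_pos'],s['contact_force'],s['grip_force'],s['opening'])
```

```text
[0.45958077 0.03583728 0.11982658] [-0.30726442 -0.19932684 -1.57207245] 14.999388456344604 0.04180078935032145
```

View pics/m3.png

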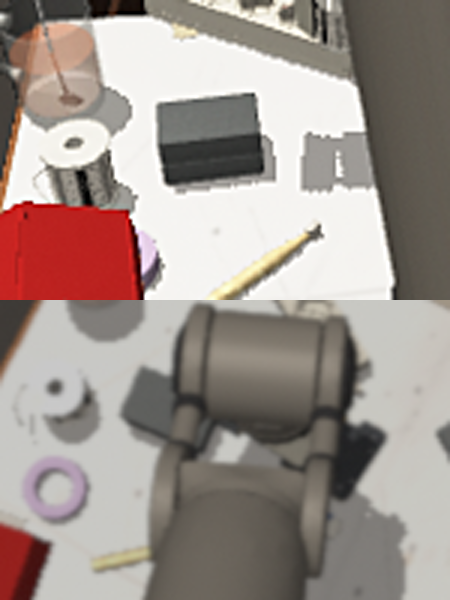

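The scene crop shows the pile intact and the spool off it, hidden behind the arm. Now I lower it.

apply_moves(delta_pos=[[0,0,-0.06],[0,0,-0.12],[0,0,-0.18],[0,0,-0.22],[0,0,-0.25],[0,0,-0.26],[0,0,-0.26]], dr=[[0,0,0],[0,0,0],[0,0,0],[0,0,0],[0,0,0],[0,0,0],[0,0,0]], jaw=[0.35,0.35,0.35,0.35,0.35,0.35,0.35])

```text
time: 7.23
tool_pos: [0.459, 0.0358, 0.0151]
tool_rot: [-3.141, -0.002, 2.575]
contact_force: [-0.1, 0.5, -0.8]
opening: 0.0418
grip_force: 15.0
```

apply_moves(delta_pos=[[0,0,-0.004],[0,0,-0.008],[0,0,-0.012],[0,0,-0.012],[0,0,-0.012]], dr=[[0,0,0],[0,0,0],[0,0,0],[0,0,0],[0,0,0]], jaw=[0.35,0.35,0.35,0.35,0.35])

```text
time: 7.65
tool_pos: [0.4596, 0.0349, 0.0115]
tool_rot: [3.141, 0.001, 2.574]
contact_force: [-0.0, -0.3, -2.4]
opening: 0.0417
grip_force: 15.0
```

apply_moves(delta_pos=[[0,0,-0.003],[0,0,-0.005],[0,0,-0.007],[0,0,-0.007],[0,0,-0.007]], dr=[[0,0,0],[0,0,0],[0,0,0],[0,0,0],[0,0,0]], jaw=[0.35,0.35,0.35,0.35,0.35])

```text
time: 8.07
tool_pos: [0.4594, 0.0349, 0.0086]
tool_rot: [3.141, 0.0, 2.574]
contact_force: [-1.4, -0.0, 3.0]
opening: 0.0416
grip_force: 15.0
```

apply_moves(delta_pos=[[0,0,0],[0,0,0],[0,0,0],[0,0,0],[0,0,0],[0,0,0]], dr=[[0,0,0],[0,0,0],[0,0,0],[0,0,0],[0,0,0],[0,0,0]], jaw=[0.5,0.55,0.6,0.68,0.68,0.68])

```text
time: 8.57
tool_pos: [0.4594, 0.0349, 0.0083]
tool_rot: [3.142, 0.0, 2.574]
contact_force: [-0.1, -0.4, -0.6]
opening: 0.0618
grip_force: 0.0
```

apply_moves(delta_pos=[[0,0,0.06],[0,0,0.14],[0,0,0.24],[0,0,0.34],[0,0,0.4],[0,0,0.4],[0,0,0.4]], dr=[[0,0,0],[0,0,0],[0,0,0],[0,0,0],[0,0,0],[0,0,0],[0,0,0]], jaw=[0.68,0.68,0.68,0.68,0.68,0.68,0.68])

```text
time: 9.15
tool_pos: [0.46, 0.0349, 0.1695]
tool_rot: [3.14, 0.003, 2.574]
contact_force: [0.3, -0.2, -0.5]
opening: 0.0625
grip_force: 0.0
```

Run:
```python
from h import *
c=np.array([.4685,-.171]);a=np.radians(28.9);s=np.array([np.cos(a),np.sin(a)]);l=np.array([-s[1],s[0]])
for u,v in [(220,193),(185,200),(145,208)]:
    P=watz('w1',u,v,.004)[:2];print(P,(P-c)@s,(P-c)@l)
```

```text
[ 0.39973195 -0.17299645] -0.0611688333930726 0.03148656771562864
[ 0.35443437 -0.17181283] -0.10025323511457784 0.054414308644974596
[ 0.29857482 -0.17004233] -0.14830064164532597 0.08296025439500261
```

apply_moves(delta_pos=[[0.021,-0.515,0],[0.021,-0.515,0],[0.021,-0.515,0],[0.021,-0.515,0],[0.021,-0.515,0],[0.021,-0.515,0],[0.021,-0.515,0],[0.021,-0.515,0]], dr=[[0,0,-0.998],[0,0,-0.998],[0,0,-0.998],[0,0,-0.998],[0,0,-0.998],[0,0,-0.998],[0,0,-0.998],[0,0,-0.998]], jaw=[0.82,0.82,0.82,0.82,0.82,0.82,0.82,0.82])

```text
time: 9.82
tool_pos: [0.4668, -0.1703, 0.1668]
tool_rot: [-3.14, -0.003, 2.074]
contact_force: [-0.2, 0.3, 0.1]
opening: 0.0755
grip_force: 0.0
```

apply_moves(delta_pos=[[0,0,-0.08],[0,0,-0.16],[0,0,-0.24],[0,0,-0.31],[0,0,-0.35],[0,0,-0.37],[0,0,-0.37],[0,0,-0.37]], dr=[[0,0,0],[0,0,0],[0,0,0],[0,0,0],[0,0,0],[0,0,0],[0,0,0],[0,0,0]], jaw=[0.82,0.82,0.82,0.82,0.82,0.82,0.82,0.82])

```text
time: 10.48
tool_pos: [0.468, -0.1701, 0.0206]
tool_rot: [-3.142, -0.0, 2.076]
contact_force: [-0.5, -0.1, 0.7]
opening: 0.0751
grip_force: 0.0
```

apply_moves(delta_pos=[[0,0,-0.015],[0,0,-0.03],[0,0,-0.038],[0,0,-0.038],[0,0,-0.038]], dr=[[0,0,0],[0,0,0],[0,0,0],[0,0,0],[0,0,0]], jaw=[0.82,0.82,0.82,0.82,0.82])

```text
time: 10.9
tool_pos: [0.4677, -0.1711, 0.0052]
tool_rot: [3.142, -0.0, 2.075]
contact_force: [-0.2, 0.6, 0.8]
opening: 0.0755
grip_force: 0.0
```

apply_moves(delta_pos=[[0,0,0],[0,0,0],[0,0,0],[0,0,0],[0,0,0],[0,0,0],[0,0,0]], dr=[[0,0,0],[0,0,0],[0,0,0],[0,0,0],[0,0,0],[0,0,0],[0,0,0]], jaw=[0.75,0.7,0.65,0.6,0.55,0.55,0.55], force=25)

```text
time: 11.48
tool_pos: [0.4681, -0.1711, 0.0054]
tool_rot: [3.141, 0.001, 2.075]
contact_force: [1.6, 1.2, 1.2]
opening: 0.0577
grip_force: 25.0
```

apply_moves(delta_pos=[[0,0,0.02],[0,0,0.06],[0,0,0.13],[0,0,0.22],[0,0,0.32],[0,0,0.42],[0,0,0.5],[0,0,0.5]], dr=[[0,0,0],[0,0,0],[0,0,0],[0,0,0],[0,0,0],[0,0,0],[0,0,0],[0,0,0]], jaw=[0.55,0.55,0.55,0.55,0.55,0.55,0.55,0.55])

```text
time: 12.15
tool_pos: [0.4701, -0.1724, 0.212]
tool_rot: [3.136, 0.01, 2.075]
contact_force: [0.2, -0.1, -2.3]
opening: 0.058
grip_force: 25.0
```

apply_moves(delta_pos=[[-0.005,0.04,0],[-0.01,0.12,0],[-0.02,0.2,0],[-0.03,0.28,0],[-0.035,0.33,0],[-0.035,0.33,0],[-0.035,0.33,0]], dr=[[0,0,-0.15],[0,0,-0.3],[0,0,-0.5],[0,0,-0.7],[0,0,-0.9],[0,0,-0.9],[0,0,-0.9]], jaw=[0.55,0.55,0.55,0.55,0.55,0.55,0.55])

```text
time: 12.73
tool_pos: [0.453, -0.0382, 0.2047]
tool_rot: [-3.14, -0.0, 1.628]
contact_force: [0.3, -0.3, -1.5]
opening: 0.0579
grip_force: 25.0
```

apply_moves(delta_pos=[[0,0.04,0],[0,0.1,0],[0,0.16,0],[0,0.22,0],[0,0.25,0],[0,0.25,0],[0,0.25,0]], dr=[[0,0,-0.15],[0,0,-0.3],[0,0,-0.5],[0,0,-0.7],[0,0,-0.89],[0,0,-0.89],[0,0,-0.89]], jaw=[0.55,0.55,0.55,0.55,0.55,0.55,0.55])

```text
time: 13.32
tool_pos: [0.4538, 0.0603, 0.2048]
tool_rot: [-3.141, 0.001, 1.184]
contact_force: [0.5, -0.3, -2.3]
opening: 0.0581
grip_force: 25.0
```

Run:
```python
from h import *
wsnap('w5')
i=cv2.imread('pics/w5.png'); cv2.imwrite('pics/w5b.png',cv2.resize(i,(800,600),interpolation=cv2.INTER_CUBIC))
s=telemetry.observe();print(s['tool_pos'],s['tool_rot'],s['grip_force'],s['opening'])
```

```text
[0.45379259 0.05987893 0.20480347] [-3.14124185e+00  9.38668128e-04  1.18277861e+00] 24.999459385871887 0.057921719749279975
```

View pics/w5b.png

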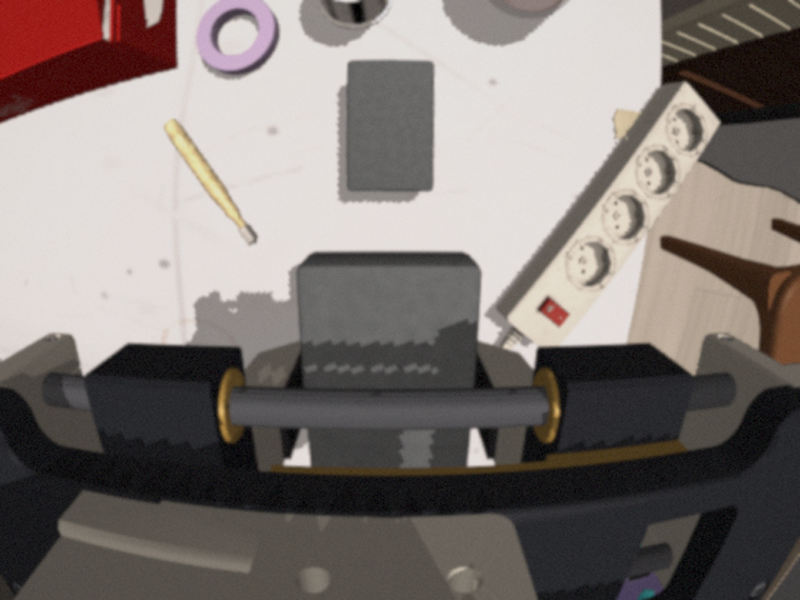

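The view shows the pile's top face with corners at (348,62), (433,62), (433,190) and (348,190), all in 800x600 pixels. The held block's top edge runs (312,266) to (466,266) and its lower edge is at y≈254. The two are parallel.

Run:
```python
from h import *
np.set_printoptions(precision=4,suppress=True)
s=lambda u,v:('w5',(u+.5)*.7-.5,(v+.5)*.7-.5)
p,r=json.load(open('pics/w5.json'));R=Ro.from_euler('xyz',r).as_matrix()
for u,v,z in [(301,267,.2254),(479,267,.2254),(312,253,.1994),(468,253,.1994)]:
    print('held, tool frame',R.T@(watz(*s(u,v),z)-p))
P=np.array([watz(*s(u,v),.052) for u,v in [(348,62),(433,62),(433,190),(348,190)]])
print(P,P.mean(0),cv2.minAreaRect(P[:,:2].astype(np.float32)*1000), 'tool',R.T@(P.mean(0)-p), [R.T@(q-p) for q in P])
```

```text
held, tool frame [ 0.0411 -0.0279 -0.0207]
held, tool frame [ 0.0412  0.0262 -0.0207]
held, tool frame [ 0.0409 -0.0287  0.0053]
held, tool frame [0.0409 0.0272 0.0053]
[[0.4823 0.2046 0.052 ]
 [0.5342 0.1835 0.052 ]
 [0.5016 0.1028 0.052 ]
 [0.4493 0.1241 0.052 ]] [0.4919 0.1537 0.052 ] ((491.84619140625, 153.763916015625), (87.0653076171875, 56.420433044433594), 67.89028930664062) tool [0.1011 0.0001 0.1527] [array([ 0.1445, -0.028 ,  0.1526]), array([0.1446, 0.0281, 0.1526]), array([0.0576, 0.0283, 0.1527]), array([ 0.0575, -0.0281,  0.1527])]
```

apply_moves(delta_pos=[[0.015,0.04,0],[0.04,0.1,0],[0.065,0.16,0],[0.085,0.21,0],[0.098,0.241,0],[0.098,0.241,0],[0.098,0.241,0]], dr=[[0,0,0],[0,0,0],[0,0,0],[0,0,0],[0,0,0],[0,0,0],[0,0,0]], jaw=[0.55,0.55,0.55,0.55,0.55,0.55,0.55])

```text
time: 13.95
tool_pos: [0.4929, 0.1565, 0.2047]
tool_rot: [-3.141, 0.001, 1.181]
contact_force: [-0.4, 0.2, -2.8]
opening: 0.0581
grip_force: 25.0
```

apply_moves(delta_pos=[[0,0,-0.05],[0,0,-0.12],[0,0,-0.19],[0,0,-0.26],[0,0,-0.31],[0,0,-0.34],[0,0,-0.34],[0,0,-0.34]], dr=[[0,0,0],[0,0,0],[0,0,0],[0,0,0],[0,0,0],[0,0,0],[0,0,0],[0,0,0]], jaw=[0.55,0.55,0.55,0.55,0.55,0.55,0.55,0.55])

```text
time: 14.62
tool_pos: [0.4927, 0.1561, 0.0691]
tool_rot: [-3.141, 0.001, 1.179]
contact_force: [0.5, 0.3, -2.2]
opening: 0.058
grip_force: 25.0
```

Run:
```python
from h import *
wsnap('w6')
i=cv2.imread('pics/w6.png')[110:320,140:420];a=cv2.resize(i,(560,420),interpolation=cv2.INTER_CUBIC)
b=cv2.resize(snap('scene','s2')[200:270,180:240,::-1],(240,280),interpolation=cv2.INTER_CUBIC)
o=np.zeros((420,800,3),np.uint8);o[:,:560]=a;o[:280,560:]=b;cv2.imwrite('pics/m6.png',o)
s=telemetry.observe();print(s['tool_pos'],s['tool_rot'],s['contact_force'])
```

```text
[0.49373344 0.1567042  0.07027769] [ 3.13985977e+00 -7.99793945e-04  1.17930855e+00] [ 1.13053229  0.40357818 -2.44145192]
```

View pics/m6.png

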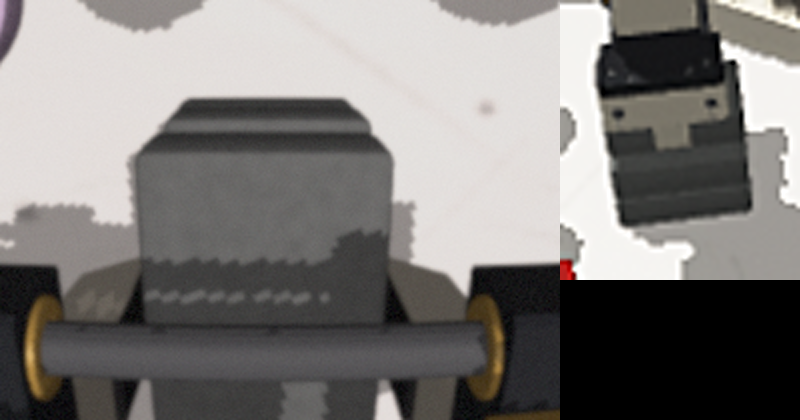

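The view shows the held block's far edges at y≈155 (top) and 133 (bottom), above the pile's top edge at y≈120. Next I check that they line up.

Run:
```python
from h import *
np.set_printoptions(precision=4,suppress=True)
s=lambda u,v:('w6',(u+.5)/2-.5+140,(v+.5)/2-.5+110)
p,r=json.load(open('pics/w6.json'));R=Ro.from_euler('xyz',r).as_matrix()
for n,u,v,z in [('heldtop',138,155,.0903),('heldtop',392,155,.0903),('heldbot',160,133,.0645),('heldbot',371,133,.0645),('piletop',165,120,.052),('piletop',367,120,.052),('pilebot',187,98,0),('pilebot',348,98,0)]:
    print(n,R.T@(watz(*s(u,v),z)-p))
```

```text
heldtop [ 0.041  -0.0286 -0.0213]
heldtop [ 0.0411  0.0263 -0.0213]
heldbot [ 0.0413 -0.0278  0.0045]
heldbot [0.0414 0.0259 0.0045]
piletop [ 0.0428 -0.0283  0.017 ]
piletop [0.0428 0.0267 0.017 ]
pilebot [ 0.0426 -0.0283  0.069 ]
pilebot [0.0427 0.0282 0.069 ]
```

It lines up to within 1.5 mm along the length, so I nudge by that much and lower gently.

apply_moves(delta_pos=[[0.001,0.003,-0.006],[0.001,0.003,-0.013],[0.001,0.003,-0.02],[0.001,0.003,-0.025],[0.001,0.003,-0.025],[0.001,0.003,-0.025]], dr=[[0,0,0],[0,0,0],[0,0,0],[0,0,0],[0,0,0],[0,0,0]], jaw=[0.55,0.55,0.55,0.55,0.55,0.55])

```text
time: 15.22
tool_pos: [0.4933, 0.1586, 0.059]
tool_rot: [-3.141, 0.0, 1.18]
contact_force: [-0.9, -0.1, -2.7]
opening: 0.0578
grip_force: 25.0
```

apply_moves(delta_pos=[[0,0,-0.002],[0,0,-0.004],[0,0,-0.005],[0,0,-0.005]], dr=[[0,0,0],[0,0,0],[0,0,0],[0,0,0]], jaw=[0.55,0.55,0.55,0.55])

```text
time: 15.55
tool_pos: [0.4934, 0.1586, 0.0573]
tool_rot: [3.141, -0.0, 1.18]
contact_force: [-1.0, -0.2, 0.2]
opening: 0.0582
grip_force: 25.0
```

apply_moves(delta_pos=[[0,0,-0.001],[0,0,-0.002],[0,0,-0.002]], dr=[[0,0,0],[0,0,0],[0,0,0]], jaw=[0.55,0.55,0.55])

```text
time: 15.8
tool_pos: [0.4935, 0.1586, 0.0573]
tool_rot: [3.141, -0.0, 1.18]
contact_force: [-4.4, -0.5, 7.6]
opening: 0.0573
grip_force: 25.0
```

apply_moves(delta_pos=[[0,0,0],[0,0,0],[0,0,0],[0,0,0],[0,0,0],[0,0,0]], dr=[[0,0,0],[0,0,0],[0,0,0],[0,0,0],[0,0,0],[0,0,0]], jaw=[0.65,0.68,0.72,0.78,0.82,0.82])

```text
time: 16.3
tool_pos: [0.4934, 0.1585, 0.0562]
tool_rot: [3.142, 0.0, 1.18]
contact_force: [-0.6, -0.2, 1.0]
opening: 0.0747
grip_force: 0.0
```

apply_moves(delta_pos=[[0,0,0.04],[0,0,0.1],[0,0,0.18],[0,0,0.26],[0,0,0.34],[0,0,0.34]], dr=[[0,0,0],[0,0,0],[0,0,0],[0,0,0],[0,0,0],[0,0,0]], jaw=[0.82,0.82,0.82,0.82,0.82,0.82])

```text
time: 16.8
tool_pos: [0.4965, 0.1591, 0.1986]
tool_rot: [3.132, -0.006, 1.18]
contact_force: [0.9, 0.5, 1.0]
opening: 0.0755
grip_force: 0.0
```

apply_moves(delta_pos=[[-0.1,-0.25,0],[-0.1,-0.25,0],[-0.1,-0.25,0],[-0.1,-0.25,0],[-0.1,-0.25,0],[-0.1,-0.25,0]], dr=[[0,0,0],[0,0,0],[0,0,0],[0,0,0],[0,0,0],[0,0,0]], jaw=[0.82,0.82,0.82,0.82,0.82,0.82])

```text
time: 17.3
tool_pos: [0.4537, 0.0588, 0.1923]
tool_rot: [3.141, -0.0, 1.179]
contact_force: [0.2, -0.6, -1.2]
opening: 0.0753
grip_force: 0.0
```

Run:
```python
from h import *
wsnap('w7')
w=cv2.resize(cv2.imread('pics/w7.png'),(400,300),interpolation=cv2.INTER_AREA)
c=cv2.resize(cv2.imread('pics/w7.png')[0:150,200:400],(400,300),interpolation=cv2.INTER_CUBIC)
a=cv2.resize(snap('scene','s3')[195:295,140:290,::-1],(400,300),interpolation=cv2.INTER_CUBIC)
b=cv2.resize(snap('top','t3')[:,:,::-1],(400,300))
cv2.imwrite('pics/m7.png',np.vstack([np.hstack([w,c]),np.hstack([a,b])]))
```

```text
(no output)
```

View pics/m7.png

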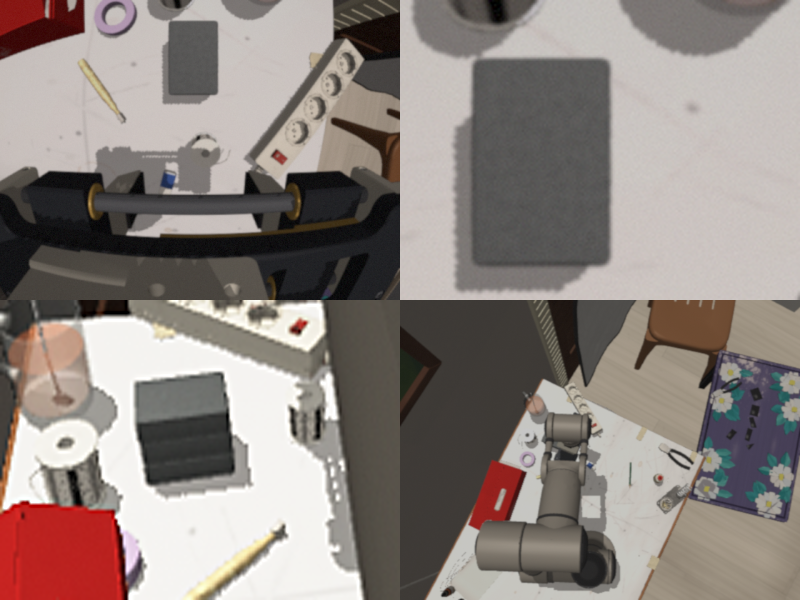

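The view shows three blocks stacked flush, the spool upright on the table, and the bystanders in place. One numeric check of the top block's centre, with corners at crop pixels (73,59), (210,59), (210,265) and (73,265), before handing in.

Run:
```python
from h import *
P=np.array([watz('w7',200+u/2-.25,v/2-.25,.078) for u,v in [(73,59),(210,59),(210,265),(73,265)]])
print(P.mean(0),cv2.minAreaRect(P[:,:2].astype(np.float32)*1000))
if np.hypot(*(P.mean(0)[:2]-[.492,.1543]))<.005: print(job.hand_in())
```

```text
[0.49115669 0.15562236 0.078     ] ((491.1863098144531, 155.6186065673828), (88.42686462402344, 56.94393539428711), 67.56251525878906)
the job is handed in; nothing more can be done
None
```

I stacked the third block flush on the other two (measured centre within about 2 mm of the pile's) and stood the spool upright on the table about 12 cm from the pile, then handed the job in at about 17 s; no verdict came back.

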